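# Put the control kit back in its tray

### The job

The exercise is over: put the kit back in its black tray. Stand the two plain plug-in relays upright in the divided bin, one in each compartment, stand the flat push button upright in the round cup, and lay the board with the finned heat sink on the two rails of its carrier, level, then push its bare contact edge fully home under the sprung clip. The timer relay with the dial, the selector switch with the raised bar handle and the board with the two round capacitors belong to another kit: leave them where they are.

Things in the scene. Friction and masses are not known exactly. Their poses are not given: they have to be found in the camera images.
- relay_a_c (a point): Plain plug-in relay, one of two alike: upright grey case 34 x 28 mm (x, y), 56 mm high, flat top, on a foot of brass blades 28 x 22 mm and 8 mm high. The point is its centre, 28 mm above its underside; z up. All seven loose parts stand or lie on the bench left or right of the tray, x within 40 degrees of the robot's x.
- relay_b_c (a point): The other plain plug-in relay, same shape and size. The point is its centre, 28 mm above its underside; x along the 34 mm side, z up.
- button_c (a point): Flat push button standing upright: grey contact block 42 x 30 mm (x, y) and 26 mm high, on it a black neck 22 mm across, an aluminium bezel 30 mm across from 38 to 50 mm up, and a low flat black button, 55 mm high in all. Block and bezel are both 30 mm wide along y. The point is its centre, 27.5 mm above its underside; z up.
- board_c (a point): Green circuit board lying flat, 84 x 60 x 3 mm, with a finned aluminium heat sink 24 x 24 mm, from 3 to 33 mm above its underside: grip it there. The point is the heat sink's centre, 18 mm above the underside. x points to the bare edge with brass contacts, 52 mm from the point; the edge 32 mm behind the point has a grey terminal strip 12 mm high and 11 mm wide. z up.
- timer_c (a point): LOOK-ALIKE, stays: timer relay, the same case as the relays but with a black round dial 25 mm across on its top (63 mm high in all). The point is 28 mm above its underside.
- selector_c (a point): LOOK-ALIKE, stays: selector switch, the same block, neck and bezel as the push button but with a raised black bar handle 29 x 9 mm on top (67 mm high in all). The point is 27.5 mm above its underside.
- psu_c (a point): LOOK-ALIKE, stays: the same green board and terminal strip, but with two upright black capacitors, 20 mm across and 26 mm high, side by side in place of the heat sink. The point lies between them, 18 mm above the underside.
- relay_bin: Divided bin: grey, 124 x 90 mm (x, y), 20 mm high, walls, floor and divider 3 mm. The divider along y makes two compartments, 57 x 84 mm, centred 30 mm either side of the origin along x. Origin: centre of its underside, 5 mm above the bench; x away from the robot, z up. It, the cup and the carrier sit side by side, in any order, fixed in one black tray (142 x 292 mm, rim 12 mm high).
- cup_floor (a point): Round grey cup on an insert of the tray (fixed): 85 mm across outside, wall 3 mm, rim 16 mm above its floor. The point is the centre of the cup's floor, 9 mm above the bench; z up, x away from the robot. Two small black nut wells lie beyond the cup on the same insert.
- carrier: Board carrier. Origin: under its centre, 5 mm above the bench; x to the clip, away from the robot. Two white rails along x from -56 to 52 mm, y = +-21, tops at z = 14. Steel leaf clip 40 mm wide: flared lip from x = 24, z = 25 (underside) down to its nose at x = 36, 1.5 mm over the rails; the board slid along +x lifts it (4 to 8 N). Home: contact edge at the black stop, x = 50, so heat sink centre at x = -2, z = 32.

How it is judged (in metres and radians):
At the end, for the whole second after the job is handed in: Plain relays upright (8 deg) on the bin floor, one per compartment; button upright in the cup (30 mm of its centre); heat-sink board level on the rails, edge within 4 mm of the stop, 10 mm of the middle, 7 deg of square; timer, selector and capacitor board upright within 20 mm of their starts (x of relay_a_c in the frame of relay_bin between -0.058 and 0.058 m and y of relay_a_c in the frame of relay_bin between -0.041 and 0.041 m and z of relay_a_c in the frame of relay_bin between 0.024 and 0.037 m and angle between each of relay_a_c, relay_b_c, button_c, timer_c, selector_c, psu_c's own z axis and vertical below 0.15 rad and x of relay_b_c in the frame of relay_bin between -0.058 and 0.058 m and y of relay_b_c in the frame of relay_bin between -0.041 and 0.041 m and z of relay_b_c in the frame of relay_bin between 0.024 and 0.037 m and ((x of relay_a_c in the frame of relay_bin below 0 m and x of relay_b_c in the frame of relay_bin above 0 m) or (x of relay_a_c in the frame of relay_bin above 0 m and x of relay_b_c in the frame of relay_bin below 0 m)) and horizontal distance between button_c and cup_floor below 0.03 m and z of button_c in the frame of cup_floor between 0.021 and 0.033 m and x of board_c in the frame of carrier between -0.006 and 0.003 m and y of board_c in the frame of carrier between -0.01 and 0.01 m and z of board_c in the frame of carrier between 0.029 and 0.035 m and angle between board_c's own z axis and vertical below 0.08 rad and angle between the x axis of board_c and the x axis of carrier, either way round below 0.12 rad and distance of each of timer_c, selector_c, psu_c from where it was at the start of the episode below 0.02 m); the robot touches nothing.
It fails at once if the timer relay is moved by more than 20 mm (distance of timer_c from where it was at the start of the episode above 0.02 m).
It fails at once if the selector switch is moved by more than 20 mm (distance of selector_c from where it was at the start of the episode above 0.02 m).
It fails at once if the power-supply board is moved by more than 20 mm (distance of psu_c from where it was at the start of the episode above 0.02 m).
It also fails if it takes over 112 s, if anything falls off the work surface, if the arm or the gripper's body presses on something with over 40 N, if the wrist force passes 120 N, or if a joint passes its speed limit or range.

### The arm

A 6-joint arm with a two-finger parallel gripper is mounted at the origin on the work surface. World frame = base frame: x ahead of the robot, y to its left, z up, the work surface at z = 0. Lengths are in mm, angles in rad, forces in N, time in s.
With the tool pointing down it reaches from about 350 to 925 mm from the base axis. Payload 6.4 kg.
Tool frame: the origin (TCP) lies on the centre line of the jaws, within the pads' length; the fingertips stand ahead of it and the grasp point (between the pads) is the TCP (robot.tip_reach is the z of the fingertips in the tool frame, in mm); z points along the fingers, y is the direction in which the jaws open and shut (so a half turn about z gives the same grasp; the last joint's range is limited). The gripper opens to 85 mm and grips with 20 to 120 N. Pads are 22 mm wide; open, the fingers measure 114 mm over their backs; the gripper's body (76 mm by 85 mm) begins 54 mm behind the grasp point. The pads swing forward as they close: fully open they stand 13 mm farther back than shut.
Start: joints at [1.117, 0.245, 1.558, -0, 1.339, -0.174], TCP at [179.503, 624.734, 250.29] pointing down, gripper open.
Joint ranges: [-3.13, 3.13], [-1.02, 2.26], [0.13, 2.54], [-0.95, 4.09], [0.21, 2.88], [-2.74, 2.74]. Speed limits (rad/s): [2.57, 2.57, 3.14, 3.14, 3.14, 3.14].

### API

Orientations are given as a unit quaternion [w, x, y, z].
In Python, from rig import status, viewer, robot gives the robot as it stands.
- The arm moves only by the tool move_arm, never from a script. Its argument "rows" is one flat list of numbers, 7 for each row, row after row: the shift along the tool's x, y, z in m, then the turn, a rotation vector about the tool's x, y, z in rad, then the opening, from 0 (shut) to 1 (fully open). A call has 1 to 8 rows; each row is the pose to reach, as a shift and turn from the pose commanded when the call began, along the tool's axes at that moment; what a row does not reach only later rows make up. A row lasts 1/10 s, in which the tool goes at most 50 mm and 8.59 degrees, less where a joint would pass 70% of its speed; a pose out of reach is approached as far as the arm can. A call with a gripper value outside its range is refused whole. The fingers move at their own pace and stop on an object; the grip force is fixed at half the most. Time passes only in rows, so rows that repeat a pose let the fingers close. It gives the time, the measured TCP pose, the force and the opening at its end, in the units of the state.
- status.read_state(): the state, without advancing time (a new reading comes with each control period).
- viewer.capture(name): name is "side" or "top" or "wrist"; returns a dict with "pixels" (384x512x3 uint8, red, green, blue), "mtx" (3x3 intrinsics, pixels), "camera_from_world" (4x4, takes a point from world to camera coordinates); the wrist camera has in their place "T_tool_cam" (4x4, takes a point from camera to tool coordinates, whose origin is the TCP and whose axes are the flange's). Camera axes: x right, y down, z forward; pixel columns grow to the right and rows downward; lengths in mm; the calibration is good to about 2 mm. A picture is of the moment at which its call begins: read the wrist's pose just before it. There is no depth.
- robot.hand_in(): hands the job in, once; it reports no verdict.
The state is a dict: "clock": time; "joints": joint angles; "joint_vel": joint speeds; "joint_efforts": joint torques, N m; "position": TCP position; "eef_rot": TCP orientation; "wrist_force": force on the tool from outside, world axes, zero at the start; "torque": the same for the moment, N m; "opening": opening from 0.0 (shut) to 1.0 (fully open).
Only numpy, scipy, OpenCV 4.12 (cv2) and the standard library are available. Lean on these libraries where they do the work, as an engineer would, in place of code of your own. Each camera call takes 0.05 s, during which the arm holds its last target. There are 200 camera calls.

## Working session

There is one attempt and no reset: what is moved stays moved. The work goes in short steps, Python scripts to look and compute and a tool call to move; the robot and the scene stay as the last step left them, time stands still between calls to the robot, and variables do not carry over. Pictures are saved under pics/ and viewed, about 12 in all and at most 16, crops included, and the job is handed in when it is done.

Besides the shell and the picture viewer there is one more tool, called as name(argument=value, ...) on one line, values as JSON. move_arm: Moves the arm, as the interface text tells. Its arguments: {"type":"object","properties":{"rows":{"type":"array"}},"required":["rows"]}

```bash
ls; mkdir -p pics
python3 - <<'E'
from rig import status, viewer, robot
import cv2,numpy as np
s=status.read_state(); print(s); print(robot.tip_reach)
for n in("top","side"):
    c=viewer.capture(n); np.savez(f"{n}0.npz",**c)
    cv2.imwrite(f"pics/{n}0.png",cv2.resize(c["pixels"][:,:,::-1],(800,600),interpolation=cv2.INTER_CUBIC)); print(c["mtx"],c["camera_from_world"])
E
```

```text
pics
{'clock': 0.0, 'joints': array([ 1.11691457e+00,  2.45813510e-01,  1.55903693e+00,  2.53309651e-05,
        1.33870475e+00, -1.74129161e-01]), 'joint_vel': array([ 0.00052224,  0.00135713,  0.00097901, -0.00039472, -0.00180729,
        0.00214319]), 'joint_efforts': array([ 3.07290284e-04, -4.29519618e+01, -3.26122391e+01, -3.23152926e-04,
        5.54773374e-03,  3.19405933e-05]), 'position': array([179.24713105, 624.24398152, 249.16833341]), 'eef_rot': array([-3.14804524e-04,  1.39423452e-01,  9.90232366e-01, -9.29478963e-04]), 'wrist_force': array([0.32788499, 0.55564724, 0.86796491]), 'torque': array([ 0.00996708, -0.0730608 ,  0.02110867]), 'opening': 0.9947406971011901}
19.0
[[388.89859495   0.         254.89974775]
 [  0.         388.89859495 196.89128488]
 [  0.           0.           1.        ]] [[-1.45385101e-02 -9.99769486e-01  1.57989599e-02 -8.03703073e+00]
 [-9.89851753e-01  1.21569095e-02 -1.41582900e-01  4.98807370e+02]
 [ 1.41358196e-01 -1.76970325e-02 -9.89800321e-01  1.04244938e+03]
 [ 0.00000000e+00  0.00000000e+00  0.00000000e+00  1.00000000e+00]]
[[408.16615561   0.         257.35349245]
 [  0.         408.16615561 195.25430497]
 [  0.           0.           1.        ]] [[-8.64885794e-01 -5.01830642e-01  1.17716038e-02  4.16966846e+02]
 [-3.65768936e-01  6.13981292e-01 -6.99456974e-01  2.29289802e+02]
 [ 3.43781398e-01 -6.09256087e-01 -7.14577757e-01  8.43472254e+02]
 [ 0.00000000e+00  0.00000000e+00  0.00000000e+00  1.00000000e+00]]
```

View pics/top0.png

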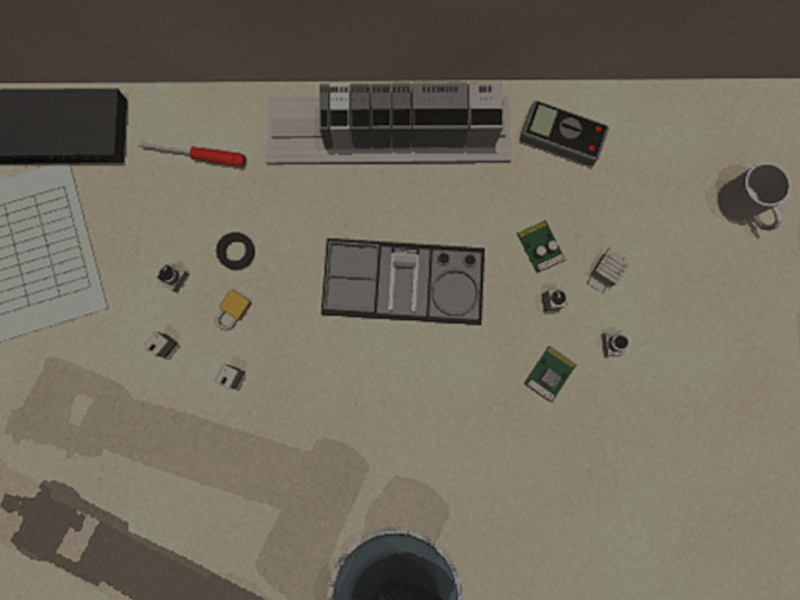

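View pics/side0.png

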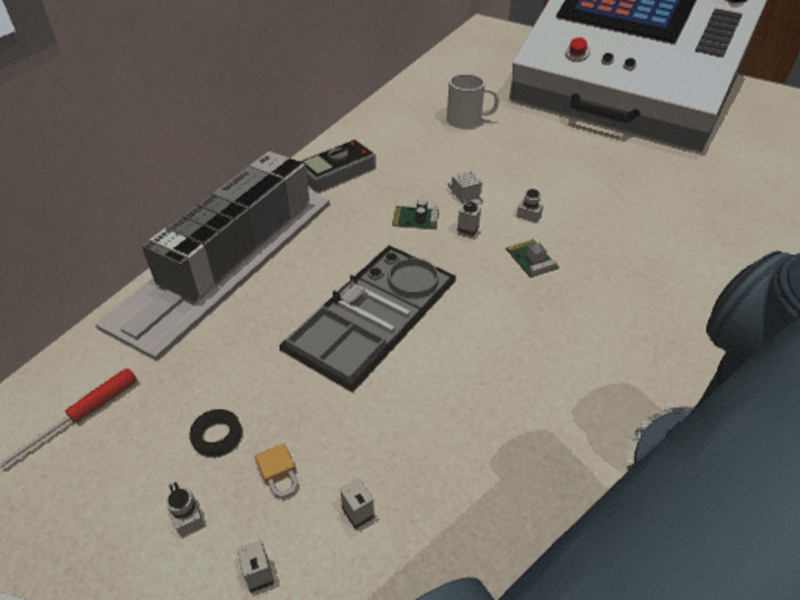

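The top view shows the tray at (403,282) with the bin on the left, the carrier in the middle and the cup on the right. Relay-like parts are at (160,345) and (230,377), a switch at (170,275), a cased part at (553,298) and another switch at (615,343). The capacitor board is at (541,245) and the heat-sink board at (550,373). I'll enlarge to tell the look-alikes apart.

Run:
```python
import cv2,numpy as np
t=np.load("top0.npz")["pixels"];s=np.load("side0.npz")["pixels"]
f=lambda im,x,y,w,h,k:cv2.resize(im[y:y+h,x:x+w],(k*w,k*h),interpolation=cv2.INTER_CUBIC)
a=np.hstack([f(t,90,160,80,100,5),f(t,325,135,80,100,5)])[:300+200]
b=np.hstack([f(s,100,300,80,80,3),f(s,155,300,93,80,3),f(s,280,100,93,80,3)])
b=b[:,:800] if b.shape[1]>800 else np.pad(b,((0,0),(0,800-b.shape[1]),(0,0)))
im=np.vstack([a,b])[:,:,::-1]; print(im.shape)
cv2.imwrite("pics/crop1.png",cv2.resize(np.clip(im*1.5,0,255).astype(np.uint8),(648,600)))
```

```text
(740, 800, 3)
```

View pics/crop1.png

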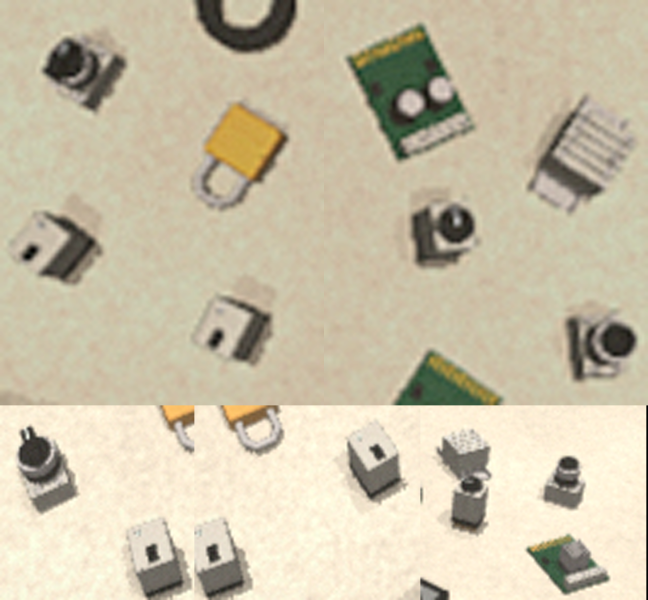

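Selector (raised handle in the side view) is at left (170,275), the flat button is at right (615,343), the timer is at (553,298), and the two left-hand cases are plain relays.

```bash
cat > h.py <<'E'
from rig import status, viewer, robot
import cv2,numpy as np
from scipy.spatial.transform import Rotation as R
def wh(u,v,z,K,T):   # pixel -> world at height z ; T camera_from_world
    d=T[:3,:3].T@np.linalg.inv(K)@[u,v,1.]; o=-T[:3,:3].T@T[:3,3]
    return (o+d*(z-o[2])/d[2])[:2].round(1)
def rot(s): w,x,y,z=s["eef_rot"]; return R.from_quat([x,y,z,w]).as_matrix()
def snap(name,fn=None,k=800/512):
    s=status.read_state(); c=viewer.capture(name)
    if name=="wrist":
        G=np.eye(4); G[:3,:3]=rot(s); G[:3,3]=s["position"]; T=np.linalg.inv(G@c["T_tool_cam"])
    else: T=c["camera_from_world"]
    if fn:
        np.savez(fn+".npz",px=c["pixels"],K=c["mtx"],T=T)
        cv2.imwrite(f"pics/{fn}.png",cv2.resize(c["pixels"][:,:,::-1],None,fx=k,fy=k,interpolation=cv2.INTER_CUBIC))
    return c["pixels"],c["mtx"],T
def pts(fn,L,k=800/512):
    d=np.load(fn+".npz")
    for n,u,v,z in L: print(n,wh(u/k,v/k,z,d["K"],d["T"]))
def go(x,y,z,yaw):   # shift in tool axes & turn for tool-down target, jaw-opening axis (tool y) at world angle yaw
    s=status.read_state(); M=rot(s); d=M.T@(np.array([x,y,z])-s["position"])
    best=None
    for a in(yaw,yaw+np.pi,yaw-np.pi):
        Y=np.array([np.cos(a),np.sin(a),0]); Z=np.array([0,0,-1.]); X=np.cross(Y,Z)
        r=R.from_matrix(M.T@np.c_[X,Y,Z]).as_rotvec()
        if best is None or abs(r[2])<abs(best[2]): best=r
    print("pos",s["position"].round(1),"shift m",(d/1000).round(4),"turn",best.round(3),"j",s["joints"].round(2),"t",s["clock"])
E
python3 - <<'E'
import numpy as np
from h import *
for n in("top","side"):
    d=np.load(n+"0.npz"); np.savez(n+"a.npz",px=d["pixels"],K=d["mtx"],T=d["camera_from_world"])
pts("topa",[("rA",98.6,220,56),("rB",145.6,240.2,56),("btn",397.3,219,55)],1)
pts("topa",[("sink",552,376,33),("cup rim",455,294,25),("trayTL",327,240,12),("trayTR",484,248,12),("trayBR",481,323,12),("trayBL",322,313,12),("bin",352,277,25),("clip",404,260,20)])
print(np.load("topa.npz")["T"])
d=viewer.capture("wrist"); print(d["T_tool_cam"],d["mtx"])
E
```

```text
rA [438.3 405.3]
rB [382.8 278.6]
btn [ 430.5 -400.2]
sink [ 374.4 -283.1]
cup rim [ 523.7 -117.4]
trayTL [629.3 114.1]
trayTR [ 611.1 -174.8]
trayBR [ 472.1 -164.5]
trayBL [493.9 122.9]
bin [557.   67.7]
clip [588.4 -26.7]
[[-1.45385101e-02 -9.99769486e-01  1.57989599e-02 -8.03703073e+00]
 [-9.89851753e-01  1.21569095e-02 -1.41582900e-01  4.98807370e+02]
 [ 1.41358196e-01 -1.76970325e-02 -9.89800321e-01  1.04244938e+03]
 [ 0.00000000e+00  0.00000000e+00  0.00000000e+00  1.00000000e+00]]
[[-3.02910483e-04 -9.65897671e-01 -2.58923922e-01  6.46244765e+01]
 [ 9.99999799e-01 -1.48297592e-04 -6.16668100e-04  1.73412843e-01]
 [ 5.57240487e-04 -2.58924057e-01  9.65897522e-01 -1.24233549e+02]
 [ 0.00000000e+00  0.00000000e+00  0.00000000e+00  1.00000000e+00]] [[285.90919483   0.         253.9724474 ]
 [  0.         285.90919483 190.62133805]
 [  0.           0.           1.        ]]
```

move_arm(rows=[-0.317,-0.2,0,0,0,-0.28,1,-0.317,-0.2,0,0,0,-0.28,1,-0.317,-0.2,0,0,0,-0.28,1,-0.317,-0.2,0,0,0,-0.28,1,-0.317,-0.2,0,0,0,-0.28,1,-0.317,-0.2,0,0,0,-0.28,1,-0.317,-0.2,0,0,0,-0.28,1,-0.317,-0.2,0,0,0,-0.28,1])

```text
clock: 0.95
position: [430.8, 342.2, 250.1]
eef_rot: [0.0, 0.001, 1.0, -0.0]
wrist_force: [0.1, 0.4, 0.1]
opening: 0.999
```

Run:
```python
from h import *
s=status.read_state(); print(s["position"],s["joints"].round(2),rot(s).round(3))
snap("wrist","w1")
```

```text
[430.79180813 342.196352   250.13129   ] [ 0.47  0.01  1.81 -0.    1.32 -1.1 ] [[-1.     0.003  0.   ]
 [ 0.003  1.    -0.001]
 [-0.    -0.001 -1.   ]]
```

View pics/w1.png

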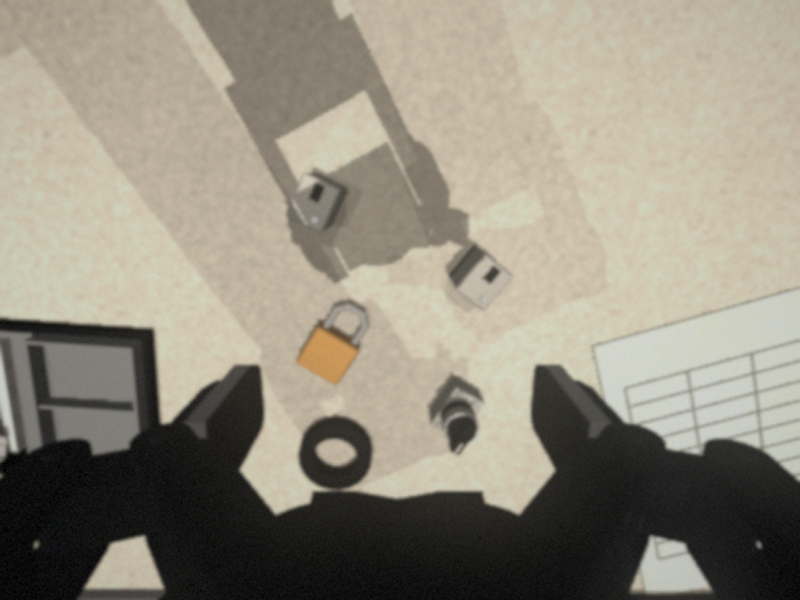

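The wrist view shows relay B's top near (319,198), relay A's top near (480,276), the selector at (457,425), and the padlock and ring between them. I'll enlarge for corners.

Run:
```python
from h import *
p=np.load("w1.npz")["px"]
# native crops
a=p[100:155,180:235]; b=p[148:203,280:335]
cv2.imwrite("pics/crop2.png",np.hstack([cv2.resize(x,(396,396),interpolation=cv2.INTER_CUBIC) for x in(a,b)])[:,:,::-1])
```

```text
(no output)
```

View pics/crop2.png

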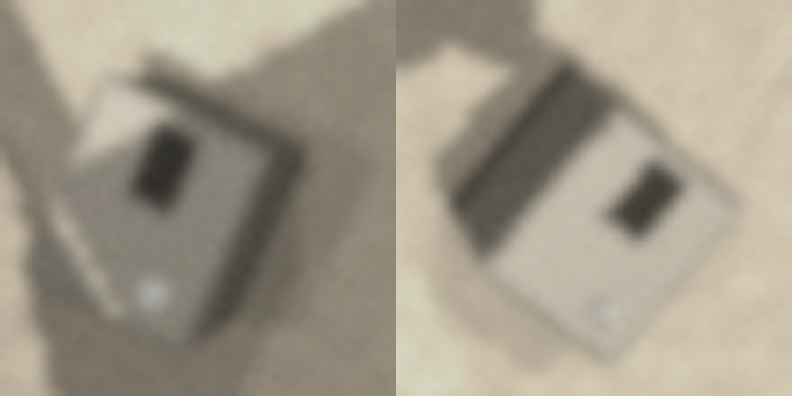

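Run:
```python
from h import *
d=np.load("w1.npz"); f=lambda x,y,ox,oy,o=0:wh(ox+(x-o)/7.2,oy+y/7.2,56,d["K"],d["T"])
B=[f(x,y,180,100) for x,y in((115,80),(270,150),(190,331))]
A=[f(x,y,280,148,396) for x,y in((615,105),(740,205),(615,355),(485,260))]
print(B,A); A=np.array(A);B=np.array(B)
print("B c",(B[0]+B[2])/2, [np.linalg.norm(B[i+1]-B[i]) for i in(0,1)],f(148,203,180,100))
print("A c",A.mean(0),[np.linalg.norm(A[i+1]-A[i]) for i in range(3)])
ang=lambda v:np.degrees(np.arctan2(v[1],v[0]))
print("short dirs B",ang(B[1]-B[0]),"long",ang(B[2]-B[1]),"A",ang(A[1]-A[0]),ang(A[2]-A[3]),"long",ang(A[2]-A[1]),ang(A[3]-A[0]))
```

```text
[array([363. , 279.8]), array([373.2, 302.6]), array([400.2, 289.3])] [array([419.1, 405.3]), array([435.1, 425.8]), array([459.7, 407.2]), array([443.9, 385.8])]
B c [381.6  284.55] [np.float64(24.977589955798383), np.float64(30.098006578509487)] [380.9 283.8]
A c [439.45  406.025] [np.float64(26.004807247891687), np.float64(30.84023346215134), np.float64(26.60075186907316)]
short dirs B 65.8977654988389 long -26.224515635576427 A 52.028396238949604 53.56088957116456 long -37.09283729704162 -38.177627433761046
```

move_arm(rows=[0.049,-0.059,0.1,0,0,0.436,0.8,0.049,-0.059,0.1,0,0,0.436,0.8,0.049,-0.059,0.12,0,0,0.436,0.8,0.049,-0.059,0.12,0,0,0.436,0.8,0.049,-0.059,0.15,0,0,0.436,0.8,0.049,-0.059,0.18,0,0,0.436,0.8,0.049,-0.059,0.205,0,0,0.436,0.8,0.049,-0.059,0.21,0,0,0.436,0.8])

```text
clock: 1.8
position: [379.9, 286.4, 39.6]
eef_rot: [-0.001, 0.215, 0.977, -0.001]
wrist_force: [-0.1, 0.2, -0.4]
opening: 0.802
```

move_arm(rows=[0,0,0,0,0,0,0,0,0,0,0,0,0,0,0,0,0,0,0,0,0,0,0,0,0,0,0,0,0,0,0,0,0,0,0,0,0,0,0,0,0,0])

```text
clock: 2.4
position: [381.7, 286.8, 42.4]
eef_rot: [0.002, 0.216, 0.976, 0.001]
wrist_force: [-0.5, 0.3, 7.5]
opening: 0.32
```

Run:
```python
from h import *
s=status.read_state(); print(s["position"],s["opening"],s["wrist_force"],s["joints"].round(2)); go(556,66,120,np.radians(86.3))
```

```text
[381.68631444 286.81246087  42.39550171] 0.3196141878151523 [-0.47808327  0.34372466  7.49189481] [ 0.41  0.15  2.1   0.    0.88 -0.73]
pos [381.7 286.8  42.4] shift m [-0.2514 -0.1264 -0.0773] turn [ 0.003  0.003 -0.371] j [ 0.41  0.15  2.1   0.    0.88 -0.73] t 2.4
```

move_arm(rows=[0,0,-0.03,0,0,0,0,0,0,-0.08,0,0,0,0,-0.03,-0.014,-0.12,0,0,-0.07,0,-0.075,-0.033,-0.15,0,0,-0.18,0,-0.12,-0.054,-0.17,0,0,-0.3,0,-0.165,-0.074,-0.178,0,0,-0.373,0,-0.165,-0.074,-0.178,0,0,-0.373,0,-0.165,-0.074,-0.178,0,0,-0.373,0])

```text
clock: 3.2
position: [499.3, 148.1, 219.1]
eef_rot: [0.001, 0.033, 0.999, 0.0]
wrist_force: [0.7, 0.3, -1.9]
opening: 0.318
```

Run:
```python
from h import *
s=status.read_state(); print(s["position"],s["opening"],s["wrist_force"]); snap("wrist","w2")
```

```text
[499.28102967 148.06239756 219.08741781] 0.3178446549767438 [ 0.66893982  0.25616508 -1.89009608]
```

View pics/w2.png

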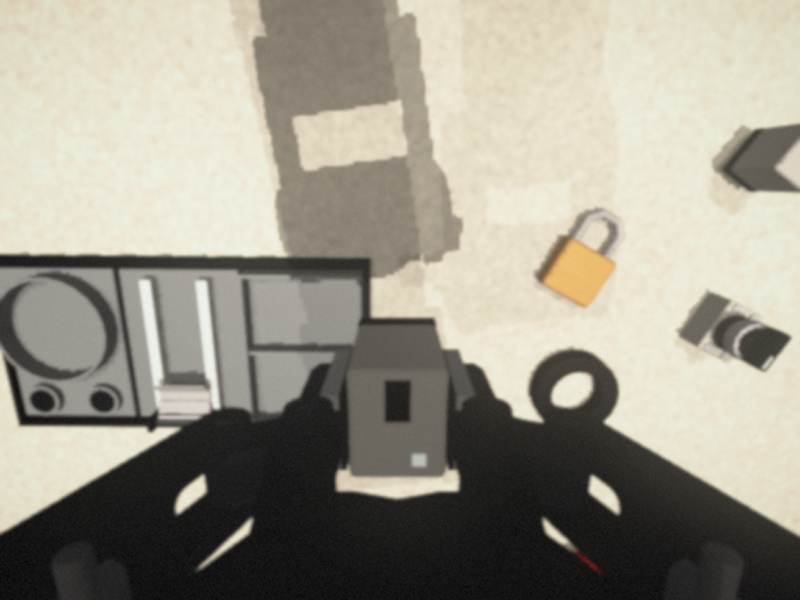

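The relay hangs upright in the jaws. The bin is at (240–367, 271–418) with the divider at row 348, the rails' near ends at (147,280) and (203,281), the clip at (185,400), and the cup rim centred near (57,326).

Run:
```python
from h import *
pts("w2",[("bin nearL",241,272,25),("bin nearR",366,271,25),("divL",248,348,25),("divR",366,347,25),("bin farL",251,420,25),
("railL near",147,280,19),("railR near",203,281,19),("railL far",159,375,19),("railR far",214,385,19),("cup",57,326,25),("clip nearL",160,384,30),("clip nearR",209,384,30),
("tray nearL",0,258,12),("tray nearR",370,262,12),("tray farL",20,425,12)])
c=np.array([551.6,-25.6]);
for n,a,b in(("bin",0,97),("cup",-21,-95)): print(n,c+a*np.array([.998,-.065])+b*np.array([.065,.998]))
```

```text
bin nearL [493.2  34.9]
bin nearR [498.5 125.6]
divL [552.1  30.9]
divR [557.2 120.6]
bin farL [613.   23.9]
railL near [495.7 -38.1]
railR near [499.2   3.4]
railL far [572.2 -44.9]
railR far [583.6  -3.1]
cup [ 525.1 -109.5]
clip nearL [575.  -38.9]
clip nearR [577.5  -1.5]
tray nearL [ 473.  -148.7]
tray nearR [494.5 128. ]
tray farL [ 612.2 -173.8]
bin [557.905  71.206]
cup [ 524.467 -119.045]
```

move_arm(rows=[-0.046,-0.035,0.05,0,0,0,0,-0.0915,-0.069,0.08,0,0,0,0,-0.0915,-0.069,0.11,0,0,0,0,-0.0915,-0.069,0.13,0,0,0,0,-0.0915,-0.069,0.145,0,0,0,0,-0.0915,-0.069,0.155,0,0,0,0,-0.0915,-0.069,0.163,0,0,0,0,-0.0915,-0.069,0.168,0,0,0,0])

```text
clock: 4.05
position: [585.3, 75.5, 50.8]
eef_rot: [0.001, 0.031, 1.0, 0.0]
wrist_force: [-1.0, -0.1, -0.4]
opening: 0.321
```

Run:
```python
from h import *
s=status.read_state(); print(s["position"],s["opening"],s["wrist_force"])
```

```text
[585.33827358  75.54951871  50.83707958] 0.32149797160783344 [-0.99176564 -0.14245155 -0.37104669]
```

move_arm(rows=[0,0,0.001,0,0,0,0,0,0,0.0015,0,0,0,0.5,0,0,0.0015,0,0,0,0.6,0,0,0.0015,0,0,0,0.6,0,0,0,0,0,0,0.7,0,0,-0.03,0,0,0,0.7,0,0,-0.08,0,0,0,0.7,0,0,-0.09,0,0,0,0.7])

```text
clock: 4.85
position: [588.9, 74.4, 146.7]
eef_rot: [0.005, 0.031, 0.999, -0.0]
wrist_force: [0.0, 0.0, 1.0]
opening: 0.7
```

move_arm(rows=[0.166,0.321,0,0,0,0.592,0.7,0.166,0.321,0,0,0,0.592,0.7,0.166,0.321,0,0,0,0.592,0.7,0.166,0.321,0,0,0,0.592,0.7,0.166,0.321,0,0,0,0.592,0.7,0.166,0.321,0,0,0,0.592,0.7,0.166,0.321,0,0,0,0.592,0.7,0.166,0.321,0,0,0,0.592,0.7])

```text
clock: 5.65
position: [437.7, 408.4, 140.3]
eef_rot: [-0.0, 0.32, 0.947, 0.0]
wrist_force: [0.5, -0.2, -0.2]
opening: 0.697
```

Run:
```python
from h import *
s=status.read_state(); print(s["opening"],s["wrist_force"]); go(439.5,406,40,np.radians(52.5)); snap("wrist","w3")
```

```text
0.6974278181176892 [ 0.50627885 -0.17113594 -0.18434796]
pos [437.7 408.4 140.3] shift m [-0.0029 -0.0009  0.1003] turn [ 0.001 -0.     0.003] j [ 0.56  0.25  1.77  0.    1.12 -0.36] t 5.65
```

View pics/w3.png

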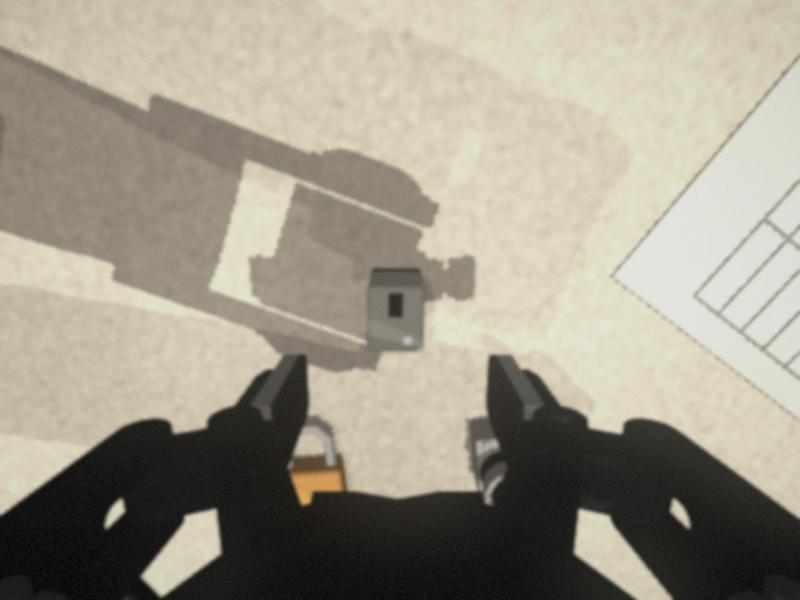

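Relay A is centred between the jaws at (397,310), and the selector at (490,450) is clear of the finger paths. Descending.

move_arm(rows=[-0.003,0,0.04,0,0,0,0.7,-0.003,0,0.07,0,0,0,0.7,-0.003,0,0.09,0,0,0,0.7,-0.003,0,0.099,0,0,0,0.7,-0.003,0,0.1,0,0,0,0,-0.003,0,0.1,0,0,0,0,-0.003,0,0.1,0,0,0,0,-0.003,0,0.1,0,0,0,0])

```text
clock: 6.5
position: [443.0, 404.0, 41.6]
eef_rot: [0.001, 0.322, 0.947, 0.001]
wrist_force: [0.3, -0.3, 1.3]
opening: 0.317
```

move_arm(rows=[0,0,0,0,0,0,0,0,0,0,0,0,0,0,0,0,-0.03,0,0,0,0,0,0,-0.07,0,0,0,0,0,0,-0.1,0,0,0,0,0,0,-0.1,0,0,0,0])

```text
clock: 7.1
position: [444.7, 405.3, 145.6]
eef_rot: [0.003, 0.321, 0.947, 0.004]
wrist_force: [0.6, 0.3, -0.1]
opening: 0.32
```

Run:
```python
from h import *
s=status.read_state(); print(s["opening"],s["wrist_force"]); go(526,77.5,120,np.radians(85.7))
```

```text
0.32019909071076536 [ 0.55432572  0.29915429 -0.10537857]
pos [444.7 405.3 145.6] shift m [-0.264  -0.2108  0.0246] turn [ 0.008  0.006 -0.58 ] j [ 0.55  0.24  1.76  0.    1.13 -0.37] t 7.1
```

move_arm(rows=[-0.266,-0.21,0.02,0,0,-0.58,0,-0.266,-0.21,0.02,0,0,-0.58,0,-0.266,-0.21,0.02,0,0,-0.58,0,-0.266,-0.21,0.02,0,0,-0.58,0,-0.266,-0.21,0.02,0,0,-0.58,0,-0.266,-0.21,0.02,0,0,-0.58,0,-0.266,-0.21,0.02,0,0,-0.58,0,-0.266,-0.21,0.02,0,0,-0.58,0])

```text
clock: 7.9
position: [525.4, 70.6, 118.9]
eef_rot: [-0.001, 0.04, 0.999, -0.0]
wrist_force: [-0.1, 0.1, -0.1]
opening: 0.316
```

move_arm(rows=[0,0,0,0,0,0,0,0,0,0,0,0,0,0,0,0,0,0,0,0,0])

```text
clock: 8.2
position: [524.6, 76.4, 119.8]
eef_rot: [-0.0, 0.036, 0.999, 0.0]
wrist_force: [-0.1, 0.2, -0.6]
opening: 0.324
```

Run:
```python
from h import *
s=status.read_state(); print(s["opening"],s["wrist_force"]); go(529,77,50,np.radians(85.7)); snap("wrist","w4")
```

```text
0.3242240534414829 [-0.08942355  0.18869777 -0.55179963]
pos [524.6  76.4 119.8] shift m [-0.0044  0.0009  0.0698] turn [ 0.    -0.001  0.002] j [-0.07  0.13  1.95  0.    1.06 -1.57] t 8.2
```

View pics/w4.png

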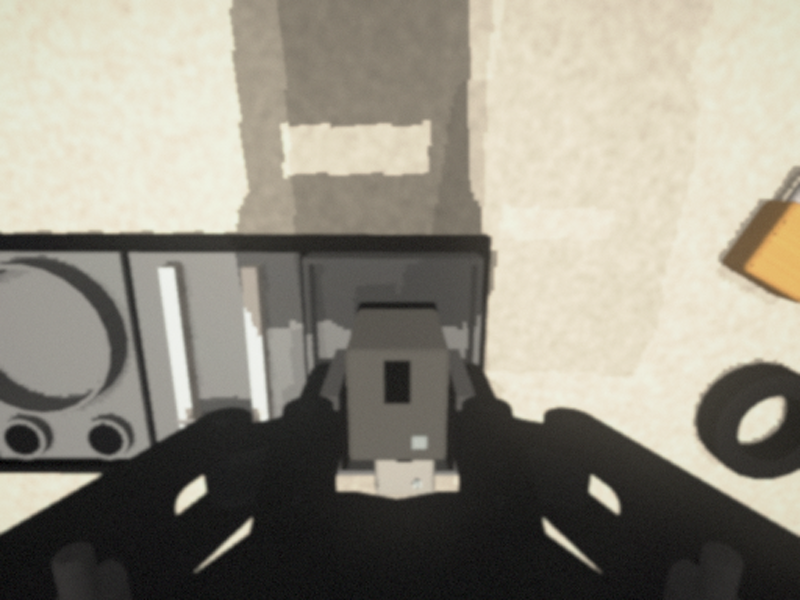

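The held relay is centred on the near compartment (307–485). The first relay is visible behind it at (405,480).

move_arm(rows=[-0.004,0,0.03,0,0,0,0,-0.004,0,0.05,0,0,0,0,-0.004,0,0.06,0,0,0,0,-0.004,0,0.066,0,0,0,0,-0.004,0,0.069,0,0,0,0,-0.004,0,0.07,0,0,0,0,-0.004,0,0.07,0,0,0,0.5,-0.004,0,0.07,0,0,0,0.55])

```text
clock: 9.05
position: [529.9, 74.7, 51.2]
eef_rot: [0.001, 0.037, 0.999, -0.0]
wrist_force: [0.2, 0.0, -0.4]
opening: 0.551
```

move_arm(rows=[0,0,0,0,0,0,0.6,0,0,0,0,0,0,0.7,0,0,-0.03,0,0,0,0.7,0,0,-0.08,0,0,0,0.7,0,0,-0.12,0,0,0,1,0,0,-0.17,0,0,0,1,0,0,-0.2,0,0,0,1,0,0,-0.2,0,0,0,1])

```text
clock: 9.85
position: [532.1, 74.6, 256.6]
eef_rot: [0.006, 0.037, 0.999, -0.0]
wrist_force: [-0.1, 0.4, 0.1]
opening: 1.0
```

Run:
```python
from h import *
pts("w4",[("bin nearL",302,252,25),("bin nearR",487,250,25),("railL",167,267,19),("railR",250,267,19),("railL far",184,420,19),("railR far",260,410,19)])
s=status.read_state(); print(s["opening"],s["wrist_force"]); go(430,-330,250,np.radians(90))
```

```text
bin nearL [491.8  31.7]
bin nearR [497.4 122.9]
railL [495.3 -39.6]
railR [498.4   2.8]
railL far [582.4 -48.1]
railR far [579.3  -4.5]
1.0003633880240972 [-0.11122728  0.41261439  0.07117828]
pos [532.1  74.6 256.6] shift m [ 0.0716 -0.4111  0.0058] turn [-0.     0.011 -0.075] j [-0.07 -0.03  1.85  0.    1.32 -1.57] t 9.85
```

move_arm(rows=[0.072,-0.411,0.005,0,0,0.27,1,0.072,-0.411,0.005,0,0,0.27,1,0.072,-0.411,0.005,0,0,0.27,1,0.072,-0.411,0.005,0,0,0.27,1,0.072,-0.411,0.005,0,0,0.27,1,0.072,-0.411,0.005,0,0,0.27,1,0.072,-0.411,0.005,0,0,0.27,1,0.072,-0.411,0.005,0,0,0.27,1])

```text
clock: 10.65
position: [429.7, -314.5, 244.4]
eef_rot: [-0.001, 0.172, 0.985, 0.001]
wrist_force: [1.5, 0.8, 0.4]
opening: 1.002
```

move_arm(rows=[0,-0.02,0,0,0,0,1,0,-0.02,0,0,0,0,1,0,-0.02,0,0,0,0,1,0,-0.02,0,0,0,0,1])

```text
clock: 11.05
position: [424.4, -330.5, 244.9]
eef_rot: [-0.0, 0.171, 0.985, 0.0]
wrist_force: [0.1, -1.1, 0.3]
opening: 1.001
```

Run:
```python
from h import *
s=status.read_state(); print(s["position"],s["joints"].round(2)); snap("wrist","w5")
```

```text
[ 424.40497596 -330.49058144  244.86760644] [-0.87 -0.01  1.85  0.    1.31 -2.1 ]
```

View pics/w5.png

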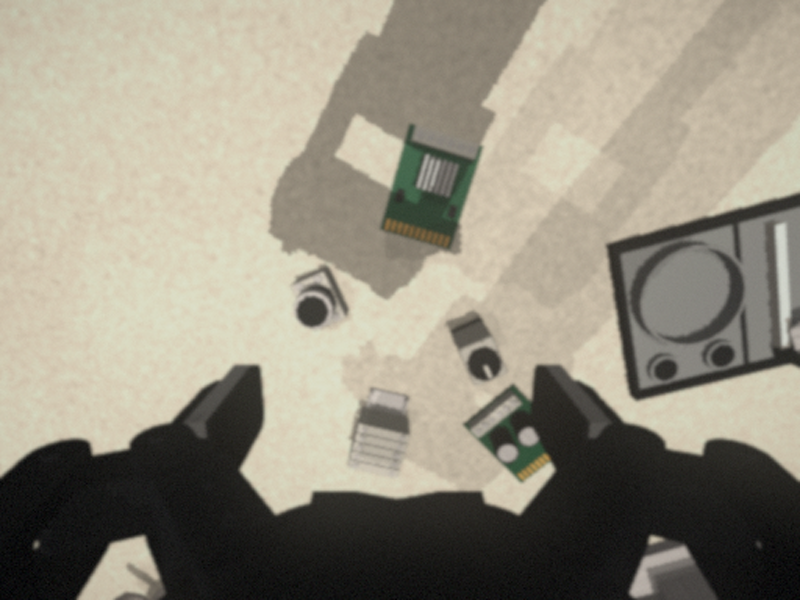

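The heat-sink board is at (432,188) with contacts toward (417,238), and the button is at (318,300). The timer is at (475,345) and the capacitor board at (512,435); the cup rim centre is near (688,291). I'll enlarge the button and board.

Run:
```python
from h import *
p=np.load("w5.npz")["px"]
a=p[165:220,175:230]; b=p[75:165,235:325]
cv2.imwrite("pics/crop3.png",np.hstack([cv2.resize(a,(396,396),interpolation=cv2.INTER_CUBIC),cv2.resize(b,(396,396),interpolation=cv2.INTER_CUBIC)])[:,:,::-1])
```

```text
(no output)
```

View pics/crop3.png

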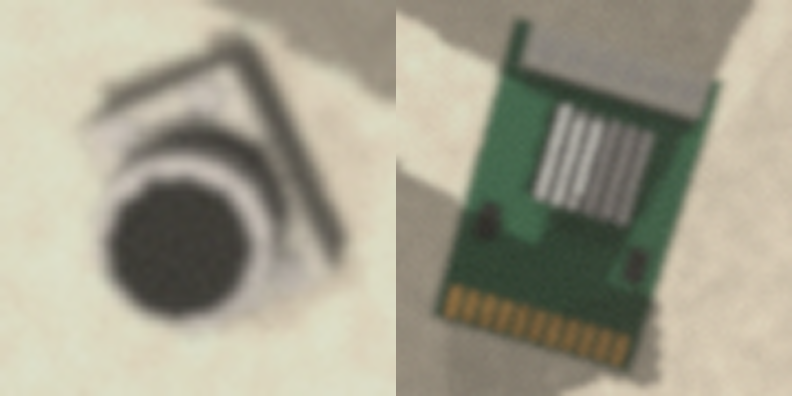

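Run:
```python
from h import *
d=np.load("w5.npz"); 
f=lambda x,y,z:wh(175+x/7.2,165+y/7.2,z,d["K"],d["T"])
g=lambda x,y,z:wh(235+(x-396)/4.4,75+y/4.4,z,d["K"],d["T"])
ang=lambda v:np.degrees(np.arctan2(v[1],v[0])).round(1)
print("btn top",f(178,245,55),"bezel",f(187,240,50))
b=[f(90,125,26),f(235,55,26),f(335,265,26)]; print(b,"blk c",(b[0]+b[2])/2,"short",ang(b[1]-b[0]),"long",ang(b[2]-b[1]))
c=[g(520,18,3),g(720,83,3),g(630,370,3),g(437,315,3)]; s=[g(565,103,33),g(655,130,33),g(627,224,33),g(535,197,33)]
print("board",c,np.mean(c,0),"sink",np.mean(s,0),"x",ang(c[3]-c[0]),ang(c[2]-c[1]),"y",ang(c[1]-c[0]),ang(c[2]-c[3]),[np.linalg.norm(c[i]-c[i-1]).round(1) for i in range(4)],"sink",ang(s[3]-s[0]),ang(s[1]-s[0]))
pts("w5",[("cup rim c",688,291,25),("timer",484,364,63)])
```

```text
btn top [ 431.2 -398.8] bezel [ 431.9 -398.5]
[array([ 412.5, -413. ]), array([ 409.5, -385.1]), array([ 450. , -382.7])] blk c [ 431.25 -397.85] short 96.1 long 3.4
board [array([ 329.1, -284.4]), array([ 363.6, -237.9]), array([ 431.1, -285.9]), array([ 397. , -333.5])] [ 380.2   -285.425] sink [ 371.75  -279.675] x -35.9 -35.4 y 53.4 54.4 [np.float64(83.8), np.float64(57.9), np.float64(82.8), np.float64(58.6)] sink -37.2 54.5
cup rim c [ 523.  -119.9]
timer [ 510.  -292.6]
```

move_arm(rows=[-0.03,-0.0615,0.1,0,0,-0.396,0.8,-0.03,-0.0615,0.1,0,0,-0.396,0.8,-0.03,-0.0615,0.11,0,0,-0.396,0.8,-0.03,-0.0615,0.12,0,0,-0.396,0.8,-0.03,-0.0615,0.15,0,0,-0.396,0.8,-0.03,-0.0615,0.18,0,0,-0.396,0.8,-0.03,-0.0615,0.2,0,0,-0.396,0.8,-0.03,-0.0615,0.207,0,0,-0.396,0.8])

```text
clock: 11.9
position: [431.6, -397.7, 37.3]
eef_rot: [-0.001, -0.025, 1.0, 0.001]
wrist_force: [-0.1, 0.4, 0.4]
opening: 0.8
```

move_arm(rows=[0,0,0,0,0,0,0.8,0,0,0,0,0,0,0,0,0,0,0,0,0,0,0,0,0,0,0,0,0,0,0,0,0,0,0,0,0,0,0,0,0,0,0])

```text
clock: 12.5
position: [432.5, -400.9, 40.3]
eef_rot: [0.001, -0.025, 1.0, -0.001]
wrist_force: [0.3, 0.9, 6.0]
opening: 0.332
```

Run:
```python
from h import *
s=status.read_state(); print(s["opening"],s["wrist_force"]); go(523.5,-119,120,np.radians(88))
```

```text
0.33175234392280445 [0.2672631  0.90817643 6.01561868]
pos [ 432.5 -400.9   40.3] shift m [-0.1053  0.2767 -0.0801] turn [-0.002  0.002  0.086] j [-0.94  0.38  1.82  0.    0.94 -2.56] t 12.5
```

move_arm(rows=[0,0,-0.04,0,0,0,0,0,0,-0.09,0,0,0,0,-0.02,0.04,-0.1,0,0,0.03,0,-0.04,0.085,-0.1,0,0,0.05,0,-0.057,0.13,-0.1,0,0,0.086,0,-0.074,0.18,-0.1,0,0,0.086,0,-0.091,0.23,-0.1,0,0,0.086,0,-0.105,0.277,-0.1,0,0,0.086,0])

```text
clock: 13.3
position: [521.4, -120.5, 138.8]
eef_rot: [0.0, 0.018, 1.0, -0.0]
wrist_force: [0.7, 0.3, -0.7]
opening: 0.329
```

move_arm(rows=[0,0,0,0,0,0,0,0,0,0,0,0,0,0,0,0,0,0,0,0,0])

```text
clock: 13.6
position: [521.1, -123.2, 138.6]
eef_rot: [0.0, 0.018, 1.0, -0.0]
wrist_force: [-0.2, -0.7, -1.2]
opening: 0.333
```

Run:
```python
from h import *
s=status.read_state(); print(s["opening"],s["wrist_force"]); go(523.5,-119,49,np.radians(88)); snap("wrist","w6")
```

```text
0.33337132600428904 [-0.20425303 -0.70851025 -1.17524218]
pos [ 521.1 -123.2  138.6] shift m [-0.0022  0.0043  0.0896] turn [-0.     0.    -0.001] j [-0.44  0.11  1.93 -0.    1.1  -1.98] t 13.6
```

View pics/w6.png

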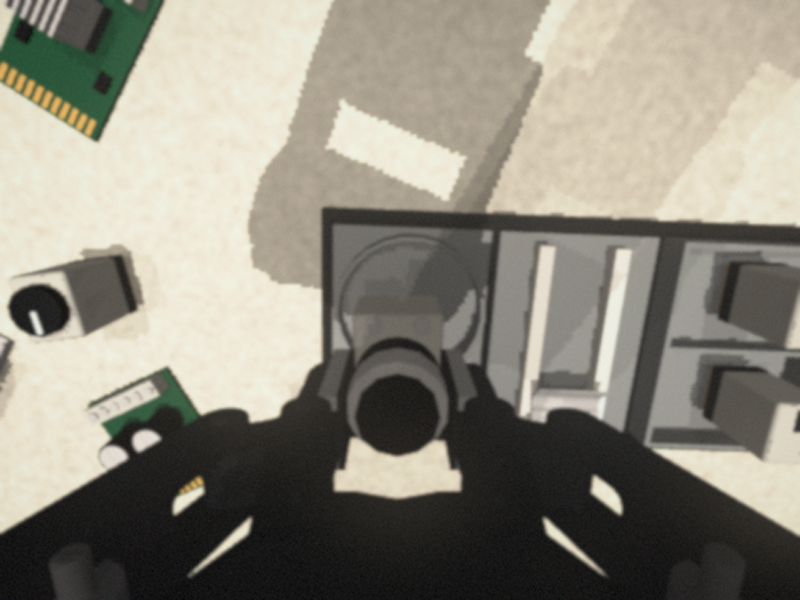

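Both relays stand in the bin. The held button hangs upright, and the cup rim spans columns 340–483 with its near edge at row 236.

Run:
```python
from h import *
pts("w6",[("cupL",340,310,25),("cupR",483,310,25),("cupnear",410,236,25),("railL",545,246,19),("railR",622,249,19),("railLf",531,385,19),("railRf",605,385,19),("clipL",532,385,30),("clipR",605,387,30)])
```

```text
cupL [ 526.1 -155.1]
cupR [528.9 -75.8]
cupnear [ 486.5 -115.1]
railL [495.4 -41.2]
railR [498.5   1.1]
railLf [578.4 -45.4]
railRf [580.   -1.4]
clipL [573.  -48.2]
clipR [575.7  -6.6]
```

move_arm(rows=[-0.005,0.006,0.03,0,0,0,0,-0.005,0.006,0.05,0,0,0,0,-0.005,0.006,0.07,0,0,0,0,-0.005,0.006,0.08,0,0,0,0,-0.005,0.006,0.086,0,0,0,0,-0.005,0.006,0.088,0,0,0,0,-0.005,0.006,0.089,0,0,0,0,-0.005,0.006,0.089,0,0,0,0])

```text
clock: 14.45
position: [526.9, -116.9, 50.2]
eef_rot: [0.001, 0.017, 1.0, -0.0]
wrist_force: [0.7, -0.3, -0.3]
opening: 0.335
```

Run:
```python
from h import *
s=status.read_state(); print(s["position"],s["wrist_force"])
```

```text
[ 526.94679957 -116.85151532   50.24841371] [ 0.68536995 -0.3466768  -0.27019791]
```

move_arm(rows=[0,0,0.001,0,0,0,0,0,0,0.0015,0,0,0,0.45,0,0,0.0015,0,0,0,0.5,0,0,0.0015,0,0,0,0.5,0,0,-0.02,0,0,0,0.55,0,0,-0.06,0,0,0,0.7,0,0,-0.1,0,0,0,0.8,0,0,-0.1,0,0,0,0.8])

```text
clock: 15.25
position: [530.2, -118.1, 156.0]
eef_rot: [0.006, 0.017, 1.0, -0.002]
wrist_force: [0.5, -0.1, 0.8]
opening: 0.797
```

Run:
```python
from h import *
go(371.8,-279.7,120,np.radians(54.3))
```

```text
pos [ 530.2 -118.1  156. ] shift m [ 0.1531 -0.1668  0.0351] turn [-0.001  0.012  0.589] j [-0.43  0.1   1.91  0.    1.12 -1.96] t 15.25
```

move_arm(rows=[0.152,-0.167,0.02,0,0,0.589,0.8,0.152,-0.167,0.02,0,0,0.589,0.8,0.152,-0.167,0.02,0,0,0.589,0.8,0.152,-0.167,0.02,0,0,0.589,0.8,0.152,-0.167,0.02,0,0,0.589,0.8,0.152,-0.167,0.02,0,0,0.589,0.8,0.152,-0.167,0.02,0,0,0.589,0.8,0.152,-0.167,0.02,0,0,0.589,0.8])

```text
clock: 16.05
position: [369.2, -277.6, 129.4]
eef_rot: [-0.0, 0.306, 0.952, 0.0]
wrist_force: [-0.5, -0.7, -0.8]
opening: 0.8
```

Run:
```python
from h import *
go(371.8,-279.7,25,np.radians(54.3)); p,K,T=snap("wrist","w7")
# predicted sink top corners & board corners vs seen: report detected green board extent
hsv=cv2.cvtColor(p,cv2.COLOR_RGB2HSV); m=cv2.inRange(hsv,(40,60,20),(90,255,255))
n,l,st,c=cv2.connectedComponentsWithStats(m)
for i in range(1,n):
    if st[i,4]>300: print(st[i],c[i])
def proj(X): q=K@(T[:3,:3]@np.array(X)+T[:3,3]); return (q[:2]/q[2]).round(1)
print(proj((371.8,-279.7,33)),T[:3,3])
```

```text
pos [ 369.2 -277.6  129.4] shift m [-0.0034 -0.0002  0.1044] turn [ 0. -0.  0.] j [-0.89 -0.05  2.12  0.    1.08 -1.84] t 16.05
[ 221  174   64   70 1864] [251.17757511 209.14216738]
[380 340  45  42 645] [401.73953488 358.97984496]
[253.4 201.3] [   9.70797881 -449.19737954  142.17559143]
```

View pics/w7.png

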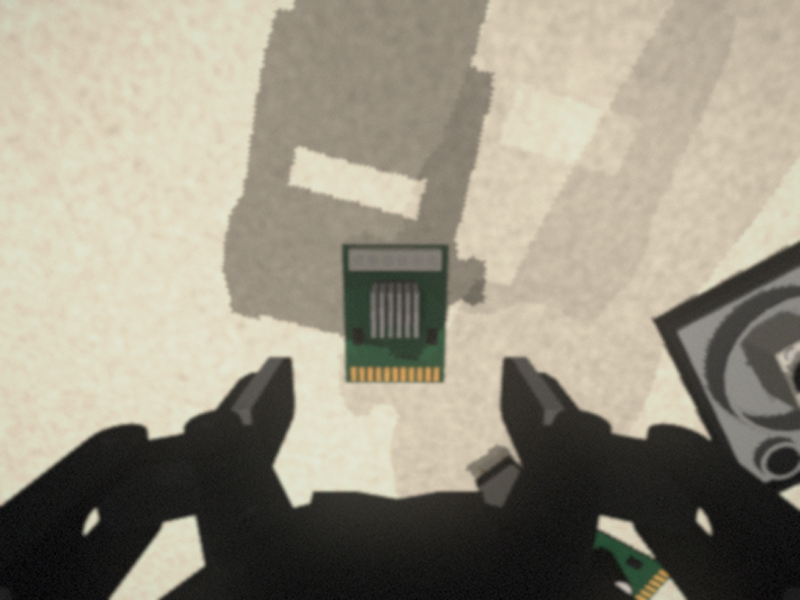

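The board is square to the tool, sink centred at (396,315) as predicted. Descending to grip the sink with tips about 7 mm above the board.

move_arm(rows=[-0.003,0,0.04,0,0,0,0.7,-0.003,0,0.07,0,0,0,0.7,-0.003,0,0.09,0,0,0,0.7,-0.003,0,0.099,0,0,0,0.7,-0.003,0,0.1,0,0,0,0.7,-0.003,0,0.1,0,0,0,0,-0.003,0,0.1,0,0,0,0,-0.003,0,0.1,0,0,0,0])

```text
clock: 16.9
position: [372.1, -280.8, 31.0]
eef_rot: [0.001, 0.307, 0.952, -0.001]
wrist_force: [0.0, -0.4, -0.8]
opening: 0.265
```

move_arm(rows=[0,0,0,0,0,0,0,0,0,0,0,0,0,0,0,0,0,0,0,0,0,0,0,0,0,0,0,0])

```text
clock: 17.3
position: [372.0, -280.8, 31.0]
eef_rot: [0.001, 0.307, 0.952, -0.001]
wrist_force: [0.5, 1.1, 5.9]
opening: 0.269
```

Run:
```python
from h import *
s=status.read_state(); print(s["opening"],s["wrist_force"]); go(505,-19,130,np.radians(85.6))
```

```text
0.26875066354777644 [0.47661375 1.08687419 5.91918438]
pos [ 372.  -280.8   31. ] shift m [ 0.0448  0.2901 -0.0993] turn [-0.001  0.003 -0.547] j [-0.89  0.15  2.13  0.    0.86 -1.84] t 17.3
```

move_arm(rows=[0,0,-0.03,0,0,0,0,0,0,-0.07,0,0,0,0,0.004,0.035,-0.1,0,0,-0.1,0,0.01,0.085,-0.1,0,0,-0.2,0,0.015,0.135,-0.1,0,0,-0.3,0,0.02,0.185,-0.1,0,0,-0.4,0,0.026,0.235,-0.1,0,0,-0.5,0,0.031,0.28,-0.1,0,0,-0.545,0])

```text
clock: 18.1
position: [510.2, -32.4, 129.9]
eef_rot: [0.0, 0.038, 0.999, -0.0]
wrist_force: [-0.1, -1.1, -0.8]
opening: 0.268
```

move_arm(rows=[0,0.017,0,0,0,0,0,0,0.017,0,0,0,0,0,0,0.017,0,0,0,0,0,0,0.017,0,0,0,0,0])

```text
clock: 18.5
position: [510.6, -18.5, 129.5]
eef_rot: [-0.0, 0.04, 0.999, -0.0]
wrist_force: [0.0, 0.2, -1.1]
opening: 0.262
```

Run:
```python
from h import *
s=status.read_state(); print(s["opening"],s["wrist_force"]); go(518.8,-20,52,np.radians(85.5)); snap("wrist","w8")
```

```text
0.26184541853465876 [ 0.04726307  0.22453827 -1.11482768]
pos [510.6 -18.5 129.5] shift m [-0.0083 -0.0008  0.0775] turn [-0.    -0.    -0.002] j [-0.26  0.07  2.   -0.    1.08 -1.75] t 18.5
```

View pics/w8.png

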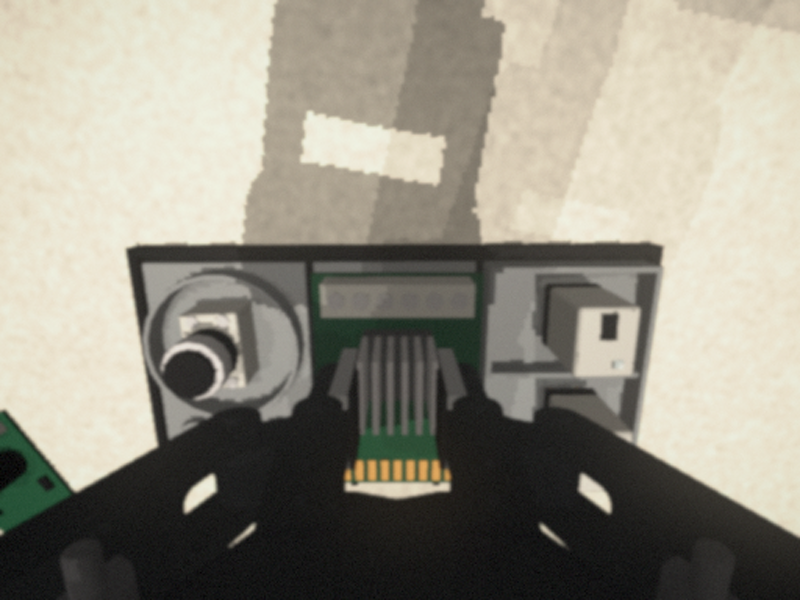

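Board level in the jaws, carrier bay (310–484) symmetric about the tool axis at column 397, and tray edges parallel to the tool. The button stands in the cup.

move_arm(rows=[-0.008,0,0.03,0,0,0,0,-0.008,0,0.05,0,0,0,0,-0.008,0,0.06,0,0,0,0,-0.008,0,0.068,0,0,0,0,-0.008,0,0.074,0,0,0,0,-0.008,0,0.077,0,0,0,0,-0.008,0,0.077,0,0,0,0,-0.008,0,0.077,0,0,0,0])

```text
clock: 19.35
position: [519.3, -18.3, 53.1]
eef_rot: [0.001, 0.039, 0.999, -0.0]
wrist_force: [0.4, 0.2, -0.6]
opening: 0.268
```

move_arm(rows=[0,0,0.001,0,0,0,0,0,0,0.002,0,0,0,0,0,0,0.002,0,0,0,0,0,0,0.002,0,0,0,0])

```text
clock: 19.75
position: [518.8, -18.2, 50.5]
eef_rot: [0.0, 0.039, 0.999, -0.0]
wrist_force: [0.1, -0.4, -0.3]
opening: 0.271
```

Run:
```python
from h import *
s=status.read_state(); print(s["opening"],s["wrist_force"],s["torque"]); go(518.8,-20,50,np.radians(85.5))
```

```text
0.2708268250863223 [ 0.06839512 -0.44466906 -0.28079213] [ 0.01183485 -0.02467013 -0.00883248]
pos [518.8 -18.2  50.5] shift m [-0.0001 -0.0018  0.0005] turn [-0.  0. -0.] j [-0.25  0.23  1.99 -0.    0.92 -1.75] t 19.75
```

move_arm(rows=[0,-0.001,0.001,0,0,0,0,-0.004,-0.001,0.001,0,0,0,0,-0.008,-0.001,0.001,0,0,0,0,-0.012,-0.001,0.001,0,0,0,0,-0.015,-0.001,0.001,0,0,0,0,-0.018,-0.001,0.001,0,0,0,0,-0.021,-0.001,0.001,0,0,0,0,-0.024,-0.001,0.001,0,0,0,0])

```text
clock: 20.55
position: [542.6, -21.1, 50.0]
eef_rot: [-0.001, 0.039, 0.999, 0.0]
wrist_force: [-5.4, 0.9, 10.0]
opening: 0.269
```

Run:
```python
from h import *
s=status.read_state(); print(s["opening"],s["wrist_force"],s["torque"],s["position"]); snap("side","s2")
p=np.load("s2.npz")["px"]
cv2.imwrite("pics/s2c.png",cv2.resize(p[140:260,170:310],None,fx=5,fy=5,interpolation=cv2.INTER_CUBIC)[:,:,::-1])
```

```text
0.269043688789878 [-5.42460395  0.86152883  9.95734286] [ 0.0697183   0.73005897 -0.07461089] [542.56214786 -21.08101855  49.97954478]
```

View pics/s2c.png

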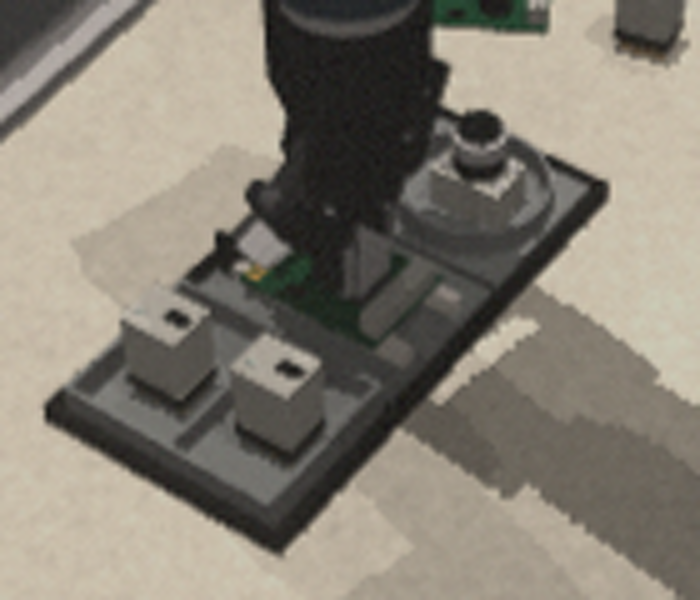

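The board's contact edge is entering under the clip (brass visible at (258,270)), with a 5 N push. Both relays and the button stand well. Continuing.

move_arm(rows=[-0.002,0,0,0,0,0,0,-0.004,0,0,0,0,0,0,-0.006,0,0,0,0,0,0,-0.007,0,0,0,0,0,0,-0.008,0,0,0,0,0,0,-0.008,0,0,0,0,0,0])

```text
clock: 21.2
position: [550.6, -21.7, 50.0]
eef_rot: [-0.001, 0.039, 0.999, -0.0]
wrist_force: [-4.5, 0.2, 7.7]
opening: 0.267
```

move_arm(rows=[-0.001,0,0,0,0,0,0,-0.002,0,0,0,0,0,0,-0.002,0,0,0,0,0,0,-0.002,0,0,0,0,0,0])

```text
clock: 21.6
position: [551.4, -21.8, 50.0]
eef_rot: [-0.002, 0.039, 0.999, 0.0]
wrist_force: [-11.2, 0.7, 13.7]
opening: 0.273
```

move_arm(rows=[-0.001,0,0,0,0,0,0,-0.002,0,0,0,0,0,0,-0.002,0,0,0,0,0,0,-0.002,0,0,0,0,0,0])

```text
clock: 22.0
position: [551.5, -21.8, 50.0]
eef_rot: [-0.005, 0.039, 0.999, 0.0]
wrist_force: [-20.3, 0.2, 22.0]
opening: 0.273
```

move_arm(rows=[0.001,0,0,0,0,0,0,0.002,0,-0.001,0,0,0,0,0.002,0,-0.001,0,0,0,0.35,0.002,0,-0.001,0,0,0,0.45,0.002,0,-0.001,0,0,0,0.5,0.002,0,-0.02,0,0,0,0.5,0.002,0,-0.06,0,0,0,0.5,0.002,0,-0.1,0,0,0,0.5])

```text
clock: 22.8
position: [552.1, -21.7, 149.7]
eef_rot: [-0.001, 0.039, 0.999, 0.0]
wrist_force: [1.3, 0.2, 0.1]
opening: 0.503
```

move_arm(rows=[0.05,0,-0.05,0,0,0,0.5,0.1,0,-0.08,0,0,0,0.5,0.12,0,-0.08,0,0,0,0.5,0.12,0,-0.08,0,0,0,0.5,0.12,0,-0.08,0,0,0,0.5,0.12,0,-0.08,0,0,0,0.5])

```text
clock: 23.4
position: [433.5, -12.5, 229.0]
eef_rot: [-0.0, 0.039, 0.999, 0.0]
wrist_force: [-0.3, 0.5, -0.6]
opening: 0.502
```

Run:
```python
from h import *
s=status.read_state(); print(s["wrist_force"],s["position"]); snap("wrist","w9")
```

```text
[-0.2811091   0.45139885 -0.62208842] [433.52740782 -12.54324911 229.01792881]
```

View pics/w9.png

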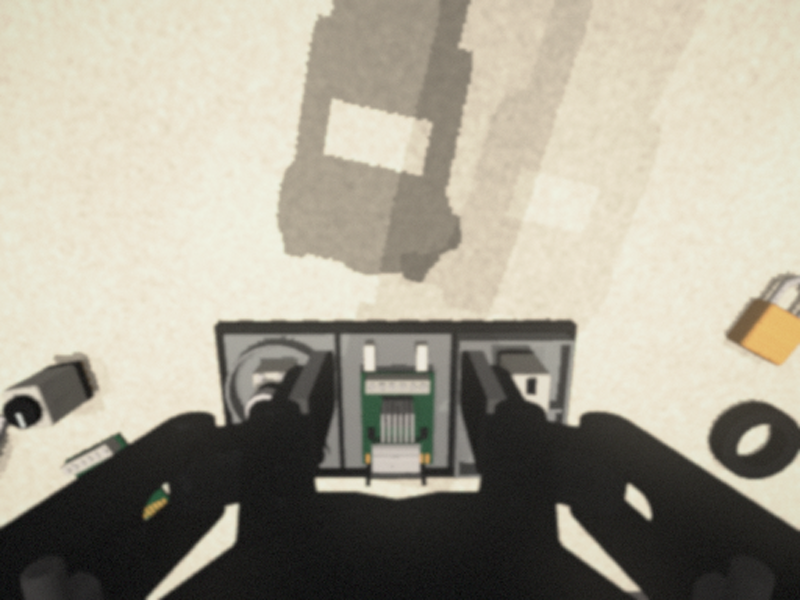

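The board lies on both rails with its contact edge under the clip at (396,458). One last enlarged crop to measure seating.

Run:
```python
from h import *
p=np.load("w9.npz")["px"]
cv2.imwrite("pics/crop4.png",cv2.resize(p[205:315,200:310],(792,594),interpolation=cv2.INTER_CUBIC)[:,:,::-1])
```

```text
(no output)
```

View pics/crop4.png

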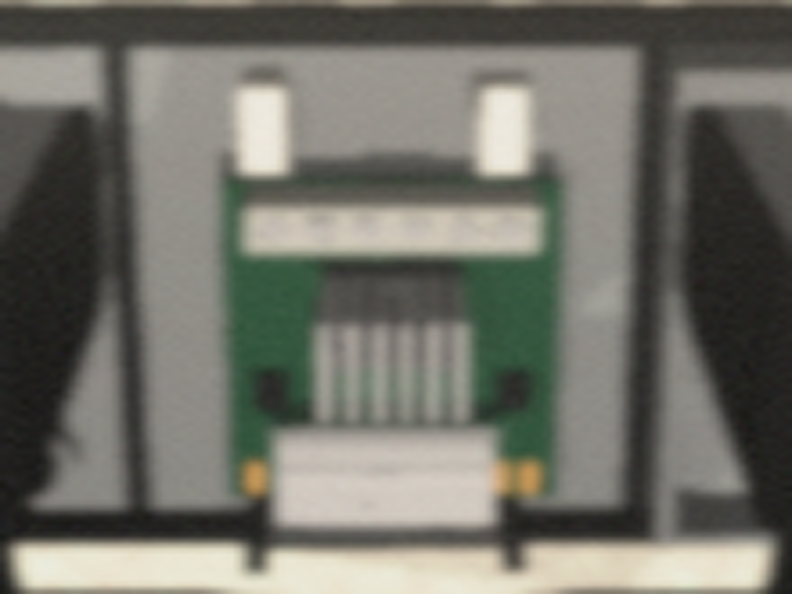

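Run:
```python
from h import *
d=np.load("w9.npz"); f=lambda x,y,z:wh(200+x/7.2,205+y/5.4,z,d["K"],d["T"])
u=np.array([.997,-.078]); v=np.array([.078,.997])
o=(f(263,84,19)+f(505,84,19))/2
for n,q in(("back",(391,180,22)),("frontL",(240,493,22)),("frontR",(552,493,22)),("backL",(225,180,22)),("backR",(558,180,22)),("sink",(392,372,52))):
    e=f(*q)-o; print(n,"carrier x",(e@u-56).round(1),"y",(e@v).round(1))
```

```text
back carrier x -33.4 y 1.2
frontL carrier x 50.2 y -26.8
frontR carrier x 50.2 y 30.9
backL carrier x -33.4 y -27.7
backR carrier x -33.3 y 30.3
sink carrier x -1.5 y 1.4
```

Seating agrees with home: contact edge at 50.2 (stop at 50), back edge at -33.4 (-34), y +1.4, square. The arm is clear, so I'm handing in.

```bash
python3 -c "
from rig import robot
print(robot.hand_in())"
```

```text
the job is handed in; nothing more can be done
None
```

The kit is back in its tray and the job is handed in, at about 23.5 s on the robot's clock. The hand-in gave no verdict.

- **Relays:** the two plain relays stand upright in the bin, one in each compartment. The side view before the final push showed both standing; the last wrist view showed only part of the bin.
- **Button:** it stands upright in the cup. I released it within about 5 mm of my estimates of the cup's centre. Those estimates disagreed by about 4 mm in x and in y, well inside the 30 mm allowed.
- **Board:** it was laid on the rails and pushed under the clip until the force rose to 20 N with no further movement, so it is against the stop. The last wrist view puts the contact edge at x = 50.2 mm (the stop is at 50), the sink at x = -1.5 mm, y = +1.4 mm, and the board square. Level was judged by eye in the pictures.
- **Look-alikes:** the timer, selector and capacitor board were never touched. I did not re-measure their positions at the end.

No check failed.

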